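# Tip a battery pack onto its charging dock

## Task

Put the black and blue battery pack on charge: without picking it up, push it along the cart top until its foot rests squarely against the dock's low yellow front edge, then push high so that it tips over that edge and lies flat on the dock, contacts down. Then slide it along the dock until you feel it firmly home and square against the orange contact block, which is set at a different place each time, and let go. Push gently throughout (under 25 N) and leave the other things on the cart alone.

Things in the scene. Friction and masses are not known exactly. Their poses are not given: they have to be found in the camera images.
- pack: battery pack standing in front of the dock, black box with blue band near its top: 30 mm thick (x), 95 wide (y), 64 tall (z), 0.36 to 0.6 kg, 12 to 50 mm short of the dock, up to 0.15 rad out of square with it. Origin: centre of its underside as it stands, z up its height, +x side (two brass strips) faces the dock. Lying on the dock it is 30 mm high, z along the dock's x, x down
- pack_top (a point): centre of the pack's top face (opposite its underside, 64 mm from it); this face meets the contact block when home
- dock: charging dock, fixed: grey bed 130 mm long (x), 126 wide (y), top 6 mm above the cart, front edge yellow; 45 mm tall black housing at the far end. Origin: on the cart top, middle of the front edge, whose upright face (the low stop) is x = 0; x along the bed away from the robot, z up. On the bed an orange contact block (see bed_mid). A pack just tipped overhangs the front edge by 0 to 20 mm
- spool: lime green filament spool, 100 mm diameter, 60 mm tall, standing on its flange; origin centre of underside; leave alone
- jar: glass jar for nozzles with a steel lid, 52 mm diameter, 65 mm tall; origin centre of underside; leave alone
- hexkey: chrome hex key lying flat, 90 by 28 mm, 6 mm thick; leave alone
- clamp: red plastic bar clamp lying flat, about 130 by 60 mm, 14 mm thick; leave alone
- brush: hand brush lying flat, beyond the dock; leave alone
- bed_mid (a point): fixed point on the bed's top, on its centre line, 82 mm from the front edge. The front face of the orange contact block (end stop, 100 mm wide, 26 tall, square to the bed, rigid, crossing the centre line) stands anywhere from 10 mm before to 10 mm beyond this point along the dock's x; the state does not tell where: it must be felt. Pushing 1 or 2 mm past contact is already a hard shove
Mind the look-alikes: they are no part of the job. There is more than one size of the pack; the one meant has the size given above.

How it is judged:
On the way, in this order (a step that is already met when the one before it is completed fails the run):
1. the pack, still upright, is pressed squarely against the dock's front edge (angle between pack's own z axis and vertical below 0.12 rad and x of pack in the frame of dock between -0.0175 and -0.01 m and angle between the x axis of pack and the x axis of dock, either way round below 0.06 rad and contact force between pack and dock above 1 N), for 0.1 s.
2. the pack lies flat on the bed, contacts down (angle between pack's own x axis and vertical above 3.03 rad and height (world z) of pack below 0.026 m and x of pack_top in the frame of dock above 0.03 m), for 0.2 s.
3. the pack is pressed against the contact block (contact force between pack and block_c0 above 1.5 N and angle between pack's own x axis and vertical above 3.03 rad), for 0.1 s.
At the end, for the whole second after the job is handed in: the pack lies flat on the dock's bed (within 0.08 rad), contacts down, its top face against the contact block (within about 2 mm) and square to it (within 0.05 rad), within 16 mm of the dock's centre line, at rest (angle between pack's own x axis and vertical above 3.06 rad and height (world z) of pack between 0.017 and 0.025 m and (horizontal distance between pack_top and block_c1 below 0.005 m or horizontal distance between pack_top and block_c2 below 0.005 m or horizontal distance between pack_top and block_c3 below 0.005 m or horizontal distance between pack_top and block_c4 below 0.005 m or horizontal distance between pack_top and block_c5 below 0.005 m or horizontal distance between pack_top and block_c6 below 0.005 m or horizontal distance between pack_top and block_c7 below 0.005 m or horizontal distance between pack_top and block_c8 below 0.005 m or horizontal distance between pack_top and block_c9 below 0.005 m) and y of pack_top in the frame of dock between -0.016 and 0.016 m and angle between the z axis of pack and the x axis of dock, either way round below 0.05 rad and linear speed of pack below 0.01 m/s); the robot touches nothing.
It fails at once if the pack is pushed or gripped with 25 N or more (contact force between any of the fingers, the arm and pack above 25 N).
It fails at once if the pack is shoved with 25 N or more against the contact block (contact force between pack and block_c0 above 25 N).
It fails at once if the pack is picked up (height (world z) of pack above 0.05 m).
It fails at once if another thing on the cart is moved more than 15 mm (distance of any of spool, jar, hexkey, clamp, brush from where it was at the start of the episode above 0.015 m).
It also fails if it takes over 72 s, if anything falls off the work surface, if the arm or the gripper's body presses on something with over 40 N, if the wrist force passes 120 N, or if a joint passes its speed limit or range.

## Robot

A 7-joint arm with a two-finger parallel gripper is mounted at the origin on the work surface. World frame = base frame: x ahead of the robot, y to its left, z up, the work surface at z = 0. Lengths are in m, angles in rad, forces in N, time in s.
With the tool pointing down it reaches from about 0.4 to 0.85 m from the base axis. Payload 10.4 kg.
Tool frame: the origin (TCP) lies midway between the tips of the shut fingers; the grasp point (between the pads) lies 19 mm behind it (r.grasp_offset is the distance from the TCP to the grasp point, in m); x points along the fingers, y is the direction in which the jaws open and shut, and the axes are right-handed (so a half turn about x gives the same grasp; the last joint's range is limited). The gripper opens to 87 mm and grips with 3 to 60 N. Pads are 19 mm wide; open, the fingers measure 117 mm over their backs; the gripper's body (75 mm by 190 mm) begins 51 mm behind the grasp point.
Start: joints at [1.091, 0.332, -0.065, 1.46, 0.022, 1.35, -0.088], TCP at [0.276, -0.561, 0.223] pointing down, gripper open.
Joint ranges: [-2.6, 2.6], [-0.5, 2.12], [-1.47, 1.34], [0.16, 2.42], [-1.27, 4.41], [0.06, 2.06], [-2.6, 2.6]. Speed limits (rad/s): [2.22, 2.22, 2.79, 2.79, 3.14, 3.14, 3.14].

## Interface

Orientations are given as a unit quaternion [x, y, z, w].
In Python, from bench import r, vision, close_job gives the robot as it stands. The module is installed in compiled form; this text tells all that it offers.
- The arm moves only by the shell command python3 -m pendant 'ROWS' [OPENING] [FORCE]. ROWS is text: rows parted by semicolons, each of 6 numbers parted by spaces: the shift along the tool's x, y, z in units of 0.25 m (1.0 is 0.25 m), then the turn, a rotation vector about the tool's x, y, z in units of 1.5 rad (1.0 is 1.5 rad). A call has 1 to 8 rows; each row is the pose to reach, as a shift and turn from the pose commanded when the call began, along the tool's axes at that moment; what a row does not reach only later rows make up. A row lasts 1/10 s, in which the tool goes at most 50 mm and 8.59 degrees, less where a joint would pass 70% of its speed; a pose out of reach is approached as far as the arm can. A call with a number of a shift or a turn outside -1 to 1 is refused whole. A call with a gripper value outside its range is refused whole. OPENING is the gripper command: -1 is shut, 1 is fully open, values between are in proportion, set as the call begins (- or left out, the last holds). The fingers move at their own pace and stop on an object; FORCE is the grip in N (left out, the last holds). Time passes only in rows, so rows that repeat a pose let the fingers close. It gives the time, the measured TCP pose, the force and the opening at its end, in the units of the state.
- r.read_state(): the state, without advancing time (a new reading comes with each control period).
- vision.camera(name): name is "scene" or "top" or "wrist"; returns (picture, depth): 480x640x3 uint8, blue, green, red; 480x640 float32, m along the optical axis (not along the pixel's ray), 0 where there is no reading.
- vision.get_calibration(name): a dict with "camera_matrix" (3x3 intrinsics, pixels), "rvec" (rotation vector, rad) and "tvec" (3), from world to camera coordinates, as OpenCV has them. Camera axes: x right, y down, z forward; pixel columns grow to the right and rows downward; lengths in m; the calibration is good to about 2 mm. A picture is of the moment at which its call begins: read the wrist's pose just before it. get_calibration takes no time and is no camera call; for the wrist camera it gives the pose at the moment of the call.
- close_job(): hands the job in, once; it reports no verdict.
The state is a dict: "time": time; "joint_positions": joint angles; "joint_vel": joint speeds; "joint_torque": joint torques, N m; "ee_pos": TCP position; "eef_rot": TCP orientation; "ft_force": force on the tool from outside, world axes, zero at the start; "torque": the same for the moment, N m; "width": finger opening in m.
Only numpy, scipy, OpenCV 4.12 (cv2) and the standard library are available. Lean on these libraries where they do the work, as an engineer would, in place of code of your own. Each camera call takes 0.05 s, during which the arm holds its last target. There are 200 camera calls.

## Working session

There is one attempt and no reset: what is moved stays moved. The work goes in short steps, Python scripts to look and compute and a shell command to move; the robot and the scene stay as the last step left them, time stands still between calls to the robot, and variables do not carry over. Pictures are saved under pics/ and viewed, about 8 in all and at most 12, crops included, and the job is handed in when it is done.

```bash
mkdir -p pics; cat > h.py <<'E'
import numpy as np, cv2
from scipy.spatial.transform import Rotation as R
from bench import r, vision
def cal(n):
    c=vision.get_calibration(n);return np.array(c["camera_matrix"]),cv2.Rodrigues(np.array(c["rvec"],float))[0],np.array(c["tvec"],float).ravel()
def cloud(n,d):
    K,Rm,t=cal(n);v,u=np.mgrid[:480,:640]
    p=np.stack([(u-K[0,2])/K[0,0]*d,(v-K[1,2])/K[1,1]*d,d],-1)
    return (p-t)@Rm
E
python3 - <<'E'
from h import *
s=r.read_state();print({k:np.round(v,3) for k,v in s.items()})
for n in("scene","top"):
    im,d=vision.camera(n);cv2.imwrite(f"pics/{n}0.png",im);np.savez(f"{n}0.npz",im=im,d=d)
    K,Rm,t=cal(n);print(n,K[0,0],-Rm.T@t)
E
```

```text
{'time': np.float64(0.0), 'joint_positions': array([ 1.091,  0.333, -0.065,  1.461,  0.022,  1.35 , -0.088]), 'joint_vel': array([-0.001, -0.001,  0.002, -0.001, -0.   , -0.001,  0.002]), 'joint_torque': array([-1.0000e-03, -6.2325e+01,  2.4000e-02, -3.8990e+01, -6.1000e-02,
        4.0000e-02,  0.0000e+00]), 'ee_pos': array([ 0.275, -0.561,  0.222]), 'eef_rot': array([-0.689, -0.161,  0.689, -0.16 ]), 'ft_force': array([-0.467,  0.162,  0.091]), 'torque': array([-0.025, -0.028,  0.004]), 'width': np.float64(0.087)}
scene 591.7922899042367 [1.20495748 0.84636475 0.89946706]
top 539.2543312761757 [ 0.39488867 -0.00768641  1.21075507]
```

View pics/scene0.png

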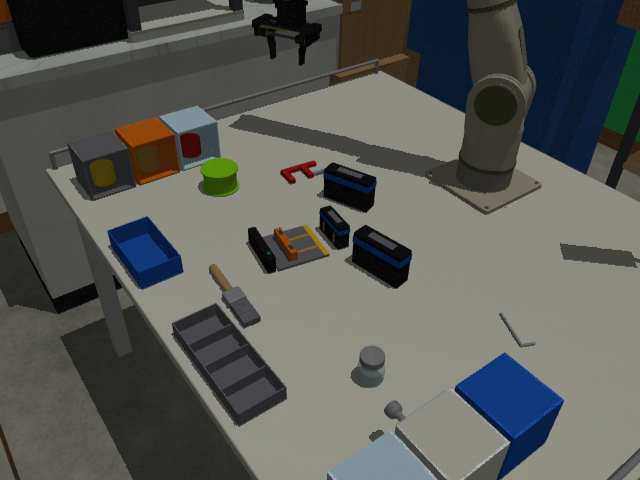

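View pics/top0.png

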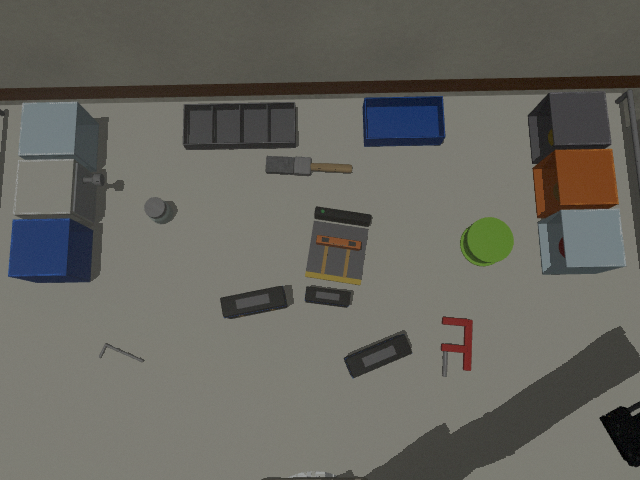

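The target is the small pack at top-view (328,296), just in front of the dock's yellow edge at (334,278). The two larger look-alikes are at (254,301) and (378,355).

```bash
python3 - <<'E'
from h import *
z=np.load("top0.npz");im,d=z["im"],z["d"];P=cloud("top",d);K,Rm,t=cal("top");C=-Rm.T@t
def ray(px,h):
    px=np.atleast_2d(px).astype(float);q=np.c_[(px-K[:2,2])/[K[0,0],K[1,1]],np.ones(len(px))]@Rm
    return C+q*((h-C[2])/q[:,2])[:,None]
roi=np.zeros(im.shape[:2],bool);roi[270:325,295:362]=1
m=roi&(P[...,2]>.05)&(im.max(-1)<140)
v,u=np.where(m);print("pack z",np.median(P[m][:,2]),m.sum())
w=ray(np.c_[u,v],.064)[:,:2].astype(np.float32);rc=cv2.minAreaRect(w);print("pack top rect",rc,cv2.boxPoints(rc).round(4).tolist())
hsv=cv2.cvtColor(im,cv2.COLOR_BGR2HSV)
y=(hsv[...,0]>20)&(hsv[...,0]<32)&(hsv[...,1]>130);y[:268]=0;y[295:]=0;y[:,:295]=0;y[:,375:]=0
v,u=np.where(y);w=ray(np.c_[u,v],.006)[:,:2].astype(np.float32);rc=cv2.minAreaRect(w);print("yellow",rc,cv2.boxPoints(rc).round(4).tolist(),len(w))
o=(hsv[...,0]>5)&(hsv[...,0]<18)&(hsv[...,1]>130);o[:225]=0;o[255:]=0;o[:,:300]=0;o[:,370:]=0
v,u=np.where(o&(P[...,2]>.02));w=ray(np.c_[u,v],.032)[:,:2].astype(np.float32);rc=cv2.minAreaRect(w);print("orange",rc,cv2.boxPoints(rc).round(4).tolist(),len(w))
roi[:]=0;roi[320:390,330:425]=1;m=roi&(P[...,2]>.04);print("alike",P[m].max(0),P[m].min(0),np.percentile(P[m][:,0],99.5))
v,u=np.where(roi&(P[...,2]>.06));w=ray(np.c_[u,v],np.median(P[m][:,2]))[:,:2].astype(np.float32);print(cv2.boxPoints(cv2.minAreaRect(w)).round(3).tolist())
roi[:]=0;roi[280:325,210:300]=1;m=roi&(P[...,2]>.06);print("alike2",P[m].max(0),P[m].min(0))
E
```

```text
pack z 0.06453471869256507 673
pack top rect ((0.48921680450439453, -0.03224204480648041), (0.1333288550376892, 0.1113647073507309), 78.72886657714844) [[0.42160001397132874, -0.08669999986886978], [0.5307999849319458, -0.10849999636411667], [0.5569000244140625, 0.022299999371170998], [0.44760000705718994, 0.04399999976158142]]
yellow ((0.5401498079299927, -0.0482480525970459), (0.12309809029102325, 0.011532200500369072), 80.1065444946289) [[0.5238999724388123, -0.10790000110864639], [0.5353000164031982, -0.10989999771118164], [0.5564000010490417, 0.01140000019222498], [0.5450000166893005, 0.013399999588727951]] 281
orange ((0.6165249943733215, -0.06081840768456459), (0.09918954968452454, 0.019772803410887718), 80.13777923583984) [[0.5982999801635742, -0.1080000028014183], [0.6177999973297119, -0.11140000075101852], [0.6348000168800354, -0.01360000018030405], [0.6152999997138977, -0.010300000198185444]] 300
alike [ 0.41227612 -0.00768641  1.21075507] [ 0.32672478 -0.20158783  0.04081987] 0.4096547656720661
[[0.30000001192092896, -0.04800000041723251], [0.32199999690055847, -0.2280000001192093], [0.42800000309944153, -0.2150000035762787], [0.40700000524520874, -0.03500000014901161]]
alike2 [0.51522914 0.19103943 1.21075507] [ 0.39488867 -0.00768641  0.06073348]
```

```bash
python3 - <<'E'
from h import *
z=np.load("top0.npz");im,d=z["im"],z["d"];P=cloud("top",d)
def f(n,r0,r1,c0,c1,lo,hi):
    roi=np.zeros(im.shape[:2],bool);roi[r0:r1,c0:c1]=1
    m=roi&(P[...,2]>lo)&(P[...,2]<hi);w=P[m];h=np.median(w[:,2])
    rc=cv2.minAreaRect(w[:,:2].astype(np.float32));print(n,h,rc,cv2.boxPoints(rc).round(4).tolist())
f("pack",284,325,296,362,.058,.07)
f("alike1",320,390,330,425,.06,.13)
f("alike2",280,325,210,300,.06,.13)
s=r.read_state();M=R.from_quat(s["eef_rot"]).as_matrix();print(M.round(3))
E
```

```text
pack 0.06451723895565212 ((0.49511831998825073, -0.03371825069189072), (0.094755619764328, 0.030282244086265564), 81.64132690429688) [[0.4733000099658966, -0.07840000092983246], [0.5031999945640564, -0.0828000009059906], [0.5170000195503235, 0.010999999940395355], [0.4869999885559082, 0.015399999916553497]]
alike1 0.08901334250730898 ((0.3692966401576996, -0.13510650396347046), (0.0422632098197937, 0.13284994661808014), 21.553800582885742) [[0.32519999146461487, -0.08110000193119049], [0.37400001287460327, -0.2046000063419342], [0.41339999437332153, -0.1890999972820282], [0.3644999861717224, -0.06560000032186508]]
alike2 0.08956736287271262 ((0.4838269054889679, 0.12253672629594803), (0.04254978150129318, 0.13235601782798767), 10.567214965820312) [[0.45080000162124634, 0.18369999527931213], [0.4749999940395355, 0.053599998354911804], [0.5169000029563904, 0.061400000005960464], [0.4925999939441681, 0.1914999932050705]]
[[-0.001  0.441 -0.897]
 [ 0.001 -0.897 -0.441]
 [-1.    -0.001  0.   ]]
```

```bash
cat >> h.py <<'E'
O=np.array([.5345,-.0473]);A=-.1725;DX=np.array([np.cos(A),np.sin(A),0]);DY=np.array([-np.sin(A),np.cos(A),0])
def rel(p): q=np.r_[np.array(p[:2])-O,0];return np.r_[q@DX,q@DY]
def go(xd,yd,z):
    "rows units needed to reach dock-frame tip pose, tool down, y=-DY"
    s=r.read_state();M=R.from_quat(s["eef_rot"]).as_matrix();p=np.array(s["ee_pos"])
    T=np.r_[O,0]+xd*DX+yd*DY;T[2]=z
    W=np.c_[[0,0,-1],-DY,-DX]
    print("now",rel(p).round(4),p[2].round(4),"shift",(M.T@(T-p)/.25).round(3),"turn",(R.from_matrix(M.T@W).as_rotvec()/1.5).round(3),"t",s["time"],"F",np.round(s["ft_force"],2),"w",round(float(s["width"]),4))
E
python3 -m pendant '0 -.8 -.8 0 0 0;0 -.8 -.8 0 0 0;0 -.8 -.8 0 0 0;0 -.8 -.8 0 0 0;0 -.8 -.8 0 0 0;0 -.8 -.8 0 0 0;0 -.8 -.8 0 0 0' 0.3
python3 -m pendant '0 -.79 -.79 .42 0 0;0 -.79 -.79 .42 0 0;0 -.79 -.79 .42 0 0;0 -.79 -.79 .42 0 0;0 -.79 -.79 .42 0 0;0 -.79 -.79 .42 0 0;0 -.79 -.79 .42 0 0;0 -.79 -.79 .42 0 0'
python3 -c "
from h import *
go(-.08,.0066,.10)"
```

```text
time: 0.8
ee_pos: [0.3689, -0.2888, 0.2227]
eef_rot: [0.688, 0.163, -0.688, 0.162]
ft_force: [-0.3, -0.3, 0.1]
width: 0.0569
time: 1.6
ee_pos: [0.4573, -0.0281, 0.2223]
eef_rot: [-0.704, 0.06, 0.705, 0.06]
ft_force: [0.3, -1.0, -0.7]
width: 0.0565
now [-0.0793  0.0056] 0.2223 shift [ 0.489 -0.004  0.003] turn [0.001 0.    0.   ] t 1.6 F [ 0.25 -0.99 -0.69] w 0.0565
```

```bash
python3 -m pendant '.2 0 0 0 0 0;.3 0 0 0 0 0;.3 0 0 0 0 0'
python3 - <<'E'
from h import *
im,d=vision.camera("wrist");cv2.imwrite("pics/w1.png",im)
P=cloud("wrist",d);m=(P[...,2]>.058)&(P[...,2]<.07)&(d>.05)
n,l,st,ce=cv2.connectedComponentsWithStats(m.astype(np.uint8))
for i in range(1,n):
    if st[i,4]>800:
        w=P[l==i];rc=cv2.minAreaRect(w[:,:2].astype(np.float32));print(rel(rc[0]),rc,st[i])
go(-.08,.0066,.025)
E
```

```text
time: 1.9
ee_pos: [0.4545, -0.0309, 0.1443]
eef_rot: [-0.702, 0.062, 0.707, 0.062]
ft_force: [0.6, -0.6, -0.1]
width: 0.0567
[-0.03981754  0.0046524 ] ((0.4960719645023346, -0.0358821339905262), (0.09551247954368591, 0.030558740720152855), 81.64543914794922) [ 254  172  135   47 5669]
now [-0.0802  0.003 ] 0.1467 shift [ 0.487 -0.014 -0.002] turn [-0.002  0.002 -0.   ] t 1.95 F [ 1.33 -0.    1.06] w 0.0564
```

View pics/w1.png

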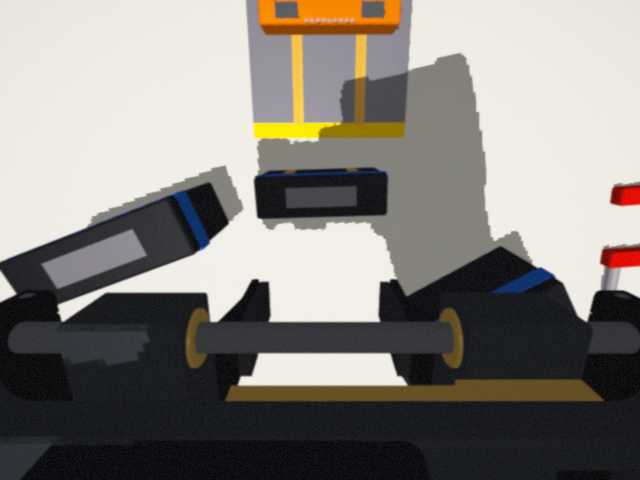

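Wrist view: the pack is at (320,194), with the yellow edge at (330,130) beyond it. The fingers are behind the pack and clear of both look-alikes. Next I lower the tool.

```bash
python3 -m pendant '.15 0 0 0 0 0;.3 0 0 0 0 0;.4 0 0 0 0 0;.45 0 0 0 0 0;.48 -.01 0 0 0 0;.48 -.01 0 0 0 0;.48 -.01 0 0 0 0'
python3 -c "
from h import *
go(-.064,.005,.026)"
```

```text
time: 2.65
ee_pos: [0.4586, -0.0265, 0.0288]
eef_rot: [0.705, -0.061, -0.704, -0.061]
ft_force: [0.5, 0.3, 0.4]
width: 0.0563
now [-0.0783  0.0074] 0.0288 shift [ 0.011  0.01  -0.057] turn [-0.001 -0.001 -0.   ] t 2.65 F [0.47 0.26 0.38] w 0.0563
```

```bash
python3 -m pendant '.012 0.008 -.016 0 0 0;.012 0.008 -.03 0 0 0;.012 0.008 -.04 0 0 0;.012 0.008 -.05 0 0 0;.012 0.008 -.06 0 0 0;.012 0.008 -.07 0 0 0;.012 0.008 -.08 0 0 0;.012 0.008 -.09 0 0 0' | grep -E 'time|force'
python3 -c "
from h import *
go(-.045,.005,.026)"
python3 -m pendant '0 0 -.008 0 0 0;0 0 -.016 0 0 0;0 0 -.024 0 0 0;0 0 -.03 0 0 0;0 0 -.03 0 0 0'|grep force
python3 -c "
from h import *
go(-.041,.005,.026)
im,d=vision.camera('top');P=cloud('top',d);m=(P[...,2]>.058)&(P[...,2]<.07);m[:,:296]=0;m[:,365:]=0;m[:255]=0;m[320:]=0
n,l,st,ce=cv2.connectedComponentsWithStats(m.astype(np.uint8))
for i in range(1,n):
    if st[i,4]>100:
        rc=cv2.minAreaRect(P[l==i][:,:2].astype(np.float32));print(rel(rc[0]),rc)
"
```

```text
time: 3.45
ft_force: [-3.8, -0.1, 0.5]
now [-0.0569  0.0053] 0.0244 shift [-0.006  0.001 -0.047] turn [-0.  0. -0.] t 3.45 F [-3.83 -0.11  0.52] w 0.0569
ft_force: [-2.0, 1.1, -1.1]
now [-0.0491  0.0053] 0.0245 shift [-0.006  0.001 -0.032] turn [-0.001 -0.     0.   ] t 3.95 F [-1.97  1.05 -1.14] w 0.0561
```

```bash
for i in 1 2; do python3 -m pendant '0 0 -.005 0 0 0;0 0 -.01 0 0 0;0 0 -.01 0 0 0'|grep force
python3 -c "
from h import *
go(-.04,.005,.026)"; done
python3 - <<'E'
from h import *
im,d=vision.camera("scene");cv2.imwrite("pics/s2.png",cv2.resize(im[180:300,230:430],(800,480)))
E
```

```text
ft_force: [-1.0, 0.6, -0.6]
now [-0.0467  0.0053] 0.0246 shift [-0.006  0.001 -0.027] turn [-0. -0. -0.] t 4.3 F [-1.02  0.61 -0.6 ] w 0.0566
ft_force: [-1.8, 0.6, -1.0]
now [-0.0441  0.0054] 0.0246 shift [-0.006  0.001 -0.017] turn [-0. -0.  0.] t 4.6 F [-1.8   0.59 -1.01] w 0.0566
```

View pics/s2.png

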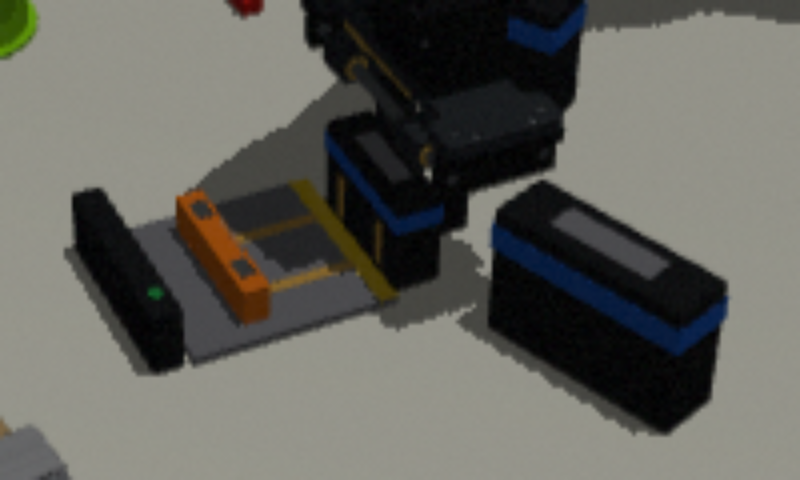

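The pack is still upright, with its foot a few mm from the yellow edge near crop (385,280). I'll creep until the force rises.

```bash
for i in 1 2 3 4 ; do python3 -m pendant '0 0 -.003 0 0 0;0 0 -.005 0 0 0;0 0 -.005 0 0 0'|grep force
python3 -c "
from h import *
go(-.04,.005,.026)"|cut -c1-40; done
```

```text
ft_force: [-2.5, 0.5, 0.6]
now [-0.0431  0.0054] 0.0246 shift [-0.0
ft_force: [-2.1, -0.5, -0.6]
now [-0.0418  0.0054] 0.0246 shift [-0.0
ft_force: [-7.3, 1.2, 4.9]
now [-0.0415  0.0053] 0.0244 shift [-0.0
ft_force: [-10.4, 2.1, 6.9]
now [-0.0413  0.0053] 0.0242 shift [-0.0
```

```bash
python3 -m pendant '0 0 .01 0 0 0;0 0 .03 0 0 0;-.06 0 .04 0 0 0;-.12 0 .04 0 0 0;-.12 0 .04 0 0 0;-.12 0 .04 0 0 0'|grep force
cat > pk.py <<'E'
from h import *
def pk(n,lo,hi):
    im,d=vision.camera(n);P=cloud(n,d);D=np.dstack([(P[...,:2]-O)@DX[:2],(P[...,:2]-O)@DY[:2]])
    m=(d>.05)&(P[...,2]>lo)&(P[...,2]<hi)&(D[...,0]>-.06)&(D[...,0]<.07)&(abs(D[...,1])<.065)&(im.max(-1)<150)
    c,l,st,_=cv2.connectedComponentsWithStats(m.astype(np.uint8))
    for i in range(1,c):
        if st[i,4]>150:
            rc=cv2.minAreaRect(D[l==i].astype(np.float32));print(n,"centre",np.round(rc[0],4),"size",np.round(rc[1],4),"ang",round(rc[2],2),"z",np.median(P[l==i][:,2]).round(4),"x",D[l==i][:,0].min().round(4),D[l==i][:,0].max().round(4))
    return im
E
python3 -c "
from pk import *
go(-.04,.005,.056)
im=pk('wrist',.058,.07);cv2.imwrite('pics/w3.png',im)
pk('top',.058,.07)"
```

```text
ft_force: [-0.3, 1.1, 0.3]
now [-0.0487  0.0053] 0.0553 shift [-0.003  0.001 -0.035] turn [-0.001 -0.001 -0.   ] t 6.45 F [-0.31  1.14  0.32] w 0.057
wrist centre [-0.0162  0.004 ] size [0.0301 0.0952] ang 0.06 z 0.0641 x -0.0312 -0.0011
wrist centre [-0.0462  0.0344] size [0.0212 0.0078] ang 25.54 z 0.0645 x -0.0574 -0.0378
wrist centre [-0.047  -0.0242] size [0.0082 0.0226] ang 65.95 z 0.064 x -0.059 -0.0378
```

Step 1 looks good: the pack is at x = -16 mm and square to within 0.1°. Now I'll push high.

```bash
python3 -m pendant '0 0 -.015 0 0 0;0 0 -.03 0 0 0;0 0 -.038 0 0 0;0 0 -.045 0 0 0;0 0 -.052 0 0 0;0 0 -.06 0 0 0;0 0 -.068 0 0 0;0 0 -.076 0 0 0'|grep force
python3 -c "
from h import *
go(-.015,.005,.056)"
python3 -m pendant '0 0 -.008 0 0 0;0 0 -.016 0 0 0;0 0 -.024 0 0 0;0 0 -.032 0 0 0'|grep force
python3 -c "
from h import *
go(-.015,.005,.056)
im,d=vision.camera('scene');cv2.imwrite('pics/s4.png',cv2.resize(im[180:300,230:430],(800,480)))"
```

```text
ft_force: [-1.3, -0.2, 1.7]
now [-0.0301  0.0054] 0.0546 shift [-0.005  0.001 -0.06 ] turn [-0. -0. -0.] t 7.35 F [-1.32 -0.16  1.74] w 0.0563
ft_force: [-0.3, -0.4, 0.9]
now [-0.022   0.0053] 0.0546 shift [-0.006  0.001 -0.028] turn [-0.001 -0.     0.   ] t 7.75 F [-0.34 -0.44  0.93] w 0.0567
```

View pics/s4.png

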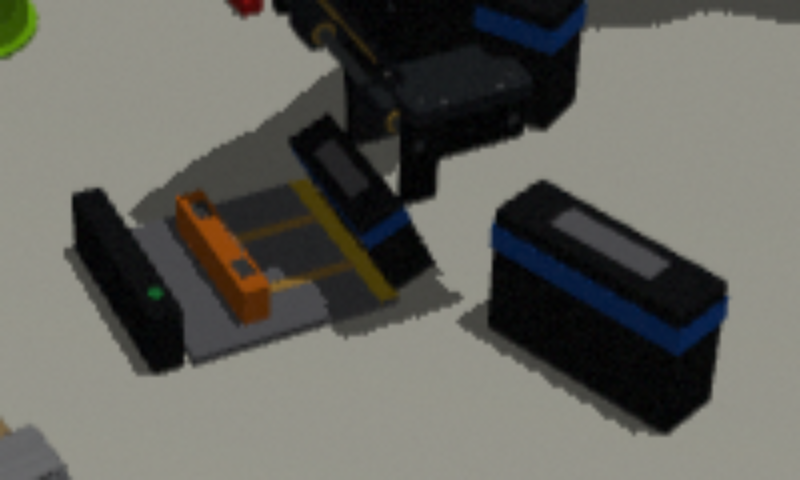

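The pack is tipping well over the yellow edge, with its top at crop (350,170). It is near the balance point, so I'll continue gently.

```bash
python3 -m pendant '0 0 -.006 0 0 0;0 0 -.012 0 0 0;0 0 -.018 0 0 0;0 0 -.024 0 0 0;0 0 -.03 0 0 0;0 0 -.036 0 0 0;0 0 -.036 0 0 0'|grep force
python3 -c "
from pk import *
go(-.015,.005,.056)
pk('wrist',.028,.045);pk('top',.028,.045)
im,d=vision.camera('scene');cv2.imwrite('pics/s5.png',cv2.resize(im[180:300,230:430],(800,480)))"
```

```text
ft_force: [-0.3, 0.4, 0.5]
now [-0.0132  0.0053] 0.0546 shift [-0.006  0.001  0.007] turn [-0.001 -0.     0.   ] t 8.5 F [-0.32  0.44  0.46] w 0.0565
wrist centre [0.0138 0.004 ] size [0.0957 0.064 ] ang 89.99 z 0.0368 x -0.0182 0.0458
```

View pics/s5.png

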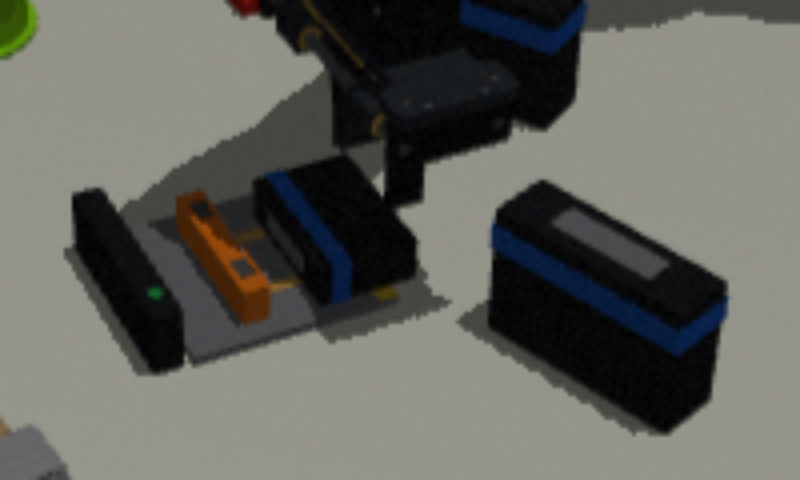

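The pack lies flat and square: x runs from -18 to 46 mm, y = 4 mm. I'll back off, lower and slide it.

```bash
python3 -m pendant '0 0 .06 0 0 0;0 0 .116 0 0 0;0 0 .116 0 0 0;.06 0 .116 0 0 0;.115 0 .116 0 0 0;.115 0 .116 0 0 0;.115 0 .116 0 0 0'|grep force
python3 -c "
from h import *
go(-.03,.005,.025)"
python3 -m pendant '0 0 -.012 0 0 0;0 0 -.024 0 0 0;0 0 -.034 0 0 0;0 0 -.044 0 0 0;0 0 -.054 0 0 0;0 0 -.064 0 0 0;0 0 -.074 0 0 0;0 0 -.084 0 0 0'|grep force
python3 -m pendant '0 0 -.01 0 0 0;0 0 -.02 0 0 0;0 0 -.028 0 0 0;0 0 -.036 0 0 0;0 0 -.036 0 0 0'|grep force
python3 -c "
from pk import *
go(-.01,.005,.025)
pk('wrist',.03,.045);pk('top',.03,.045)"
```

```text
ft_force: [0.7, -0.5, 1.4]
now [-0.0427  0.0055] 0.025 shift [-0.     0.002 -0.051] turn [-0.     0.001  0.   ] t 9.35 F [ 0.7  -0.49  1.42] w 0.0565
ft_force: [-3.1, 0.6, 0.2]
ft_force: [-1.0, 0.0, -0.6]
now [-0.0119  0.0054] 0.0258 shift [ 0.003  0.001 -0.008] turn [-0.001 -0.     0.   ] t 10.65 F [-1.    0.04 -0.56] w 0.0569
wrist centre [0.0205 0.0039] size [0.096  0.0848] ang 89.92 z 0.0369 x -0.022 0.0629
```

```bash
for i in 1 2 3 4 5 6 7; do python3 -m pendant '0 0 -.002 0 0 0;0 0 -.004 0 0 0;0 0 -.004 0 0 0'|grep force
python3 -c "
from h import *
go(-.0,.005,.025)"|cut -c1-30; done
```

```text
ft_force: [-4.1, 0.3, 3.1]
now [-0.0116  0.0053] 0.0259 s
ft_force: [-3.6, 0.3, 2.7]
now [-0.0103  0.0054] 0.0258 s
ft_force: [-3.5, 0.5, 2.3]
now [-0.0093  0.0053] 0.0258 s
ft_force: [-3.2, 0.3, 2.6]
now [-0.0083  0.0053] 0.0258 s
ft_force: [-4.0, 0.2, 1.0]
now [-0.0073  0.0053] 0.0258 s
ft_force: [-3.1, -0.2, 1.7]
now [-0.0063  0.0053] 0.0258 s
ft_force: [-2.3, 0.0, 1.3]
now [-0.0053  0.0053] 0.0258 s
```

```bash
for i in 1 2 3 4; do python3 -m pendant '0 0 -.002 0 0 0;0 0 -.003 0 0 0;0 0 -.003 0 0 0'|grep force
python3 -c "
from h import *
go(-.0,.005,.025)"|cut -c1-30; done
```

```text
ft_force: [-3.0, -0.3, 1.5]
now [-0.0046  0.0053] 0.0258 s
ft_force: [-3.6, 1.1, 1.9]
now [-0.0038  0.0053] 0.0258 s
ft_force: [-3.8, 0.3, 1.6]
now [-0.0031  0.0053] 0.0258 s
ft_force: [-2.8, 0.3, 2.1]
now [-0.0023  0.0053] 0.0258 s
```

```bash
for i in 1 2 3; do python3 -m pendant '0 0 -.002 0 0 0;0 0 -.003 0 0 0;0 0 -.003 0 0 0'|grep force
python3 -c "
from h import *
go(-.0,.005,.025)"|cut -c1-30; done
```

```text
ft_force: [-2.5, -0.3, 1.0]
now [-0.0016  0.0053] 0.0258 s
ft_force: [-3.3, 0.6, 3.1]
now [-0.0008  0.0053] 0.0258 s
ft_force: [-3.1, 0.8, 1.8]
now [-0.0001  0.0053] 0.0258 s
```

```bash
for i in 1 2 3; do python3 -m pendant '0 0 -.002 0 0 0;0 0 -.003 0 0 0;0 0 -.003 0 0 0'|grep force
python3 -c "
from h import *
go(-.0,.005,.025)"|cut -c1-30; done
python3 -c "
from pk import *
im=pk('wrist',.03,.045);cv2.imwrite('pics/w6.png',im)"
```

```text
ft_force: [-6.1, 1.3, 4.5]
now [0.0001 0.0053] 0.0257 shi
ft_force: [-9.7, 1.5, 6.2]
now [0.0002 0.0053] 0.0256 shi
ft_force: [-11.2, 2.0, 8.7]
now [0.0002 0.0052] 0.0255 shi
wrist centre [0.0302 0.0039] size [0.0958 0.0793] ang 89.89 z 0.0368 x -0.0095 0.0699
```

View pics/w6.png

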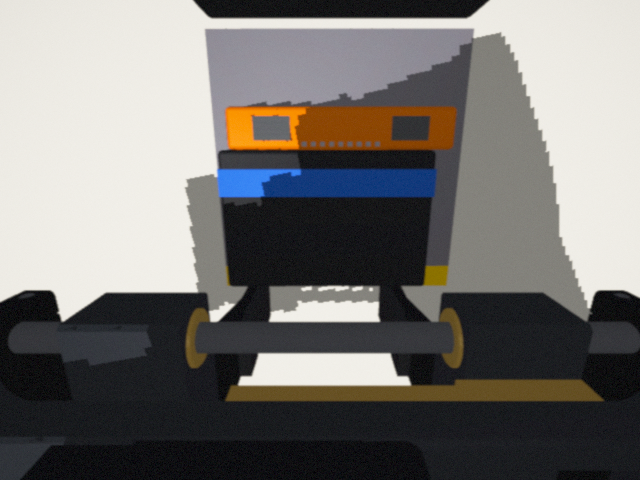

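The pack sits flush against the orange block (row 150) and looks square. The force rose from 3 to 11 N with the TCP stalled, so it is home. Backing off.

```bash
python3 -m pendant '0 0 .004 0 0 0;0 0 .01 0 0 0;0 0 .04 0 0 0;0 0 .1 0 0 0;0 0 .12 0 0 0;-.12 0 .12 0 0 0;-.24 0 .12 0 0 0;-.24 0 .12 0 0 0'|grep force
python3 -c "
from pk import *
go(-.03,.005,.085)
im=pk('wrist',.03,.0455)
pk('wrist',.0335,.0455)
cv2.imwrite('pics/w7.png',im)"
```

```text
ft_force: [1.6, -0.8, 0.2]
now [-0.0251  0.0057] 0.0897 shift [0.019 0.003 0.02 ] turn [-0.    -0.005  0.   ] t 16.7 F [ 1.64 -0.82  0.19] w 0.0562
wrist centre [0.0397 0.0034] size [0.0955 0.0602] ang 89.9 z 0.0347 x 0.0096 0.0698
wrist centre [0.0398 0.0034] size [0.0952 0.0603] ang 90.0 z 0.0352 x 0.0097 0.07
```

View pics/w7.png

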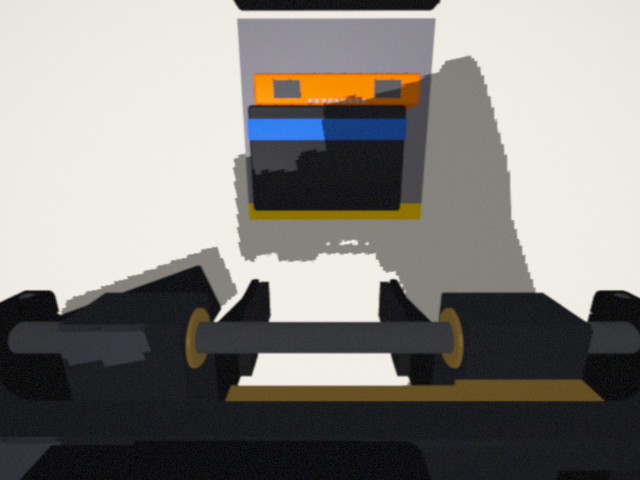

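After release the pack is still flush with the block (row 105), square and flat, and the fingers are clear. Handing in.

```bash
python3 -m pendant '-.1 0 0 0 0 0;-.2 0 0 0 0 0;-.2 0 0 0 0 0;-.2 0 0 0 0 0'|grep -E 'force|time'; python3 -c "
from bench import close_job;print(close_job())"
```

```text
time: 17.2
ft_force: [-0.8, 0.4, -0.0]
the job is handed in; nothing more can be done
None
```

The battery pack is on the dock, pushed home against the orange contact block, and I've handed the job in at 17.2 s. `close_job()` gives no verdict, so what follows is from my own checks.

- **Against the front edge:** I pushed the pack low with two spread fingers until the force rose to about 12 N. On a wrist look just after I backed off, it stood upright, 0.1° off square, with its centre at x = -16 mm.
- **Tipped over:** I pushed at 55 mm height and it fell flat onto the bed, contacts down, square, with its back end overhanging the front edge by 18 mm.
- **Home against the block:** I slid it in steps of 1 mm or less. The force went from the usual 3–4 N to about 14 N total while the tool stopped moving, so the block was firmly felt.
- **After letting go:** The wrist picture showed the top face flush with the block. The pack was square within about 0.1°, 3–4 mm off the dock's centre line, and its upper surface was at about 35–36 mm, so it lies flat. The robot was clear.

- **Less certain:** Two wrist measurements of the pack's length were cut off by my own 70 mm limit (60 mm instead of 64). The flush contact therefore rests on the picture and the force jump, not on that number.
- **Top camera:** It gave no check after the first push, because it never found the pack again, probably because the gripper was in the way.
- **Other things on the cart:** I didn't re-measure them; every move stayed clear of them.

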